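# Seat a cup lid with the guarded lidding press

## Robot

A 7-joint arm with a two-finger parallel gripper is mounted at the origin on a cart in front of the work surface, level with it; the furniture and walls round the work are solid. World frame = base frame: x ahead of the robot, y to its left, z up, the work surface at z = 0. Lengths are in m, angles in degrees, forces in N, time in s.
With the tool pointing down it reaches from about 0.425 to 0.875 m from the base axis. Payload 4.7 kg.
Tool frame: the origin (TCP) lies between the finger pads; the fingertips stand 8 mm ahead of it and the grasp point (between the pads) lies 11 mm behind it; x points along the fingers, z is the direction in which the jaws open and shut, and the axes are right-handed (so a half turn about x gives the same grasp; the last joint's range is limited). The gripper opens to 87 mm and grips with 3 to 60 N. Pads are 19 mm wide; open, the fingers measure 117 mm over their backs; the gripper's body (75 mm by 190 mm) begins 51 mm behind the grasp point.
Start: joints at [-74.593, 18.392, -4.016, 83.108, 1.295, 78.541, -3.26], TCP at [0.164, 0.629, 0.231] pointing down, gripper open.
Joint ranges: [-163.93, 163.93], [-17.29, 119.83], [-79.2, 71.16], [3.27, 140.29], [-89.18, 269.18], [5.43, 117.66], [-154.24, 154.24]. Speed limits (degrees/s): [147.25, 147.25, 180, 180, 180, 180, 180].

## Interface

Orientations are given as [roll, pitch, yaw] about the fixed x, y, z axes, in that order (R = Rz(yaw) Ry(pitch) Rx(roll)).
In Python, from cell import telemetry, vision, sign_off gives the robot as it stands. The module is installed in compiled form; this text tells all that it offers.
- The arm moves only by the tool drive_tool, never from a script. Its arguments are lists of equal length, an entry for each row: "offset": the shift along the tool's x, y, z in m, a list of three; "angular": the turn, a rotation vector about the tool's x, y, z in rad, a list of three. A call has 1 to 10 rows; each row is the pose to reach, as a shift and turn from the pose measured when the call began, along the tool's axes at that moment; what a row does not reach only later rows make up. A row lasts 1/8 s, in which the tool goes at most 62.5 mm and 10.7 degrees, less where a joint would pass 70% of its speed; a pose out of reach is approached as far as the arm can. A call with a gripper value outside its range is refused whole. "fingers" is the closure, from -1 (fully open) to 1 (shut), set as the call begins (left out, the last holds). The fingers move at their own pace and stop on an object; "squeeze" is the grip in N (left out, the last holds). Time passes only in rows, so rows that repeat a pose let the fingers close. It gives the time, the measured TCP pose, the force and the opening at its end, in the units of the state.
- telemetry.get_obs(): the state, without advancing time (a new reading comes with each control period).
- vision.read_camera(name): name is "scene" or "top"; returns a dict with "pixels" (420x560x3 uint8, red, green, blue), "intrinsics" (3x3 intrinsics, pixels), "world_from_camera" (4x4, takes a point from camera to world coordinates). Camera axes: x right, y up, looking along -z (the intrinsics and any distortion apply to the point x, -y, -z); pixel columns grow to the right and rows downward; lengths in m; the calibration is good to about 2 mm. A picture is of the moment at which its call begins. There is no depth.
- sign_off(): hands the job in, once; it reports no verdict.
The state is a dict: "time_s": time; "qpos": joint angles; "joint_velocities": joint speeds; "effort": joint torques, N m; "tool_pos": TCP position; "tool_rot": TCP orientation; "force": force on the tool from outside, world axes, zero at the start; "wrist_torque": the same for the moment, N m; "grip_width": finger opening in m.
Only numpy, scipy, OpenCV 4.12 (cv2) and the standard library are available. Lean on these libraries where they do the work, as an engineer would, in place of code of your own. Each camera call takes 0.05 s, during which the arm holds its last target.

## Task

One of the two cups in the lidding press has a lid that is only resting on it. Reach down through the guard window over that cup's lever and press the lever down until the lid is fully home, then let the lever come back up and withdraw. Do not touch the guard, leave the other cup's lever alone, and do not lift or shift the cups or the things standing around.

Things in the scene. Friction and masses are not known exactly. Their poses are not given: they have to be found in the camera images.
- guard: Guard over the front of the press, not to be touched: level aluminium plate 130 x 300 mm, 5 mm thick, on posts and rods, with two windows side by side. Nothing of the press is higher than its top (150 mm), but for 3 mm screw heads at its corners. The press is fixed, its place and heading vary. Origin: press centre on the table; x to the rear of the press, y to its left, z up.
- window_left (a point): Centre of the left guard window, level with the top face of the guard plate. The window is 76 mm along the press's x and 90 mm along its y; axes as guard. Fully opened fingers do not fit in; closed ones do. The left lever's pad lies centred under it.
- window_right (a point): The same for the right window, 140 mm from the left one.
- lever_left_pad (a point): Centre of the top face of the left lever's black pad, 46 (x) by 50 (y) mm, 12 mm below the guard's top when the lever is up. The lever pivots 260 mm behind the pad; a rubber foot under it pushes the lid. The pad sinks 20 mm until the lid is home and the lever stops hard (32 mm with no lid). About 10 N at the pad drives the lid home; a spring (about 3 N) raises the lever when let go.
- lever_right_pad (a point): The same for the right lever and the right cup.
- nest_left (a point): Centre of the left nest, a low steel ring on the press base in which a cup stands, 140 mm behind window_left, at the height of the cup's foot.
- nest_right (a point): The same for the right nest.
- lidded_cup: Deli cup, 109 mm across and 72 mm high, with the white lid resting on it; stands in the left or the right nest. Origin at the centre of its underside.
- lid_top (a point): Centre of the white lid's top face (lid 115 mm across, 10 mm thick at the rim).
- cup_lid (a joint): How far the lid is on, m: 0 to 0.0015 at the start (resting), 0.006 fully home. It stays where it is pushed.
- open_cup: A deli cup of the same kind without a lid, in the other nest; its lever is to be left alone. Origin at the centre of its underside.
- timer: Bystander: white kitchen timer with a knob, 62 mm across, 44 mm high. Origin at the centre of its underside.
- jar: Bystander: spice jar, 47 mm across, 98 mm high. Origin at the centre of its underside.
- liners: Bystander: stack of foil baking cups, 72 mm across, 61 mm high. Origin at the centre of its underside.

How it is judged:
By the outcome, as a careful person would: the job done as asked, in the order asked, and still so for the second after the job is handed in, with the robot touching nothing.
It also fails if it takes over 40 s, if anything falls off the work surface, if the arm or the gripper's body presses on something with over 40 N, if the wrist force passes 120 N, or if a joint passes its speed limit or range.

## Working session

There is one attempt and no reset: what is moved stays moved. The work goes in short steps, Python scripts to look and compute and a tool call to move; the robot and the scene stay as the last step left them, time stands still between calls to the robot, and variables do not carry over. Pictures are saved under pics/ and viewed, and the job is handed in when it is done.

Besides the shell and the picture viewer there is one more tool, called after ">>>" in YAML: its name, and indented under it one key for each argument. drive_tool: Moves the arm, as the interface text tells. Its arguments: {"type":"object","properties":{"offset":{"type":"array"},"angular":{"type":"array"},"fingers":{"type":"number"},"squeeze":{"type":"number"}},"required":["offset","angular"]}

```bash
mkdir -p pics; python3 - <<'E'
from cell import telemetry, vision
import cv2,numpy as np
print(telemetry.get_obs())
for n in("scene","top"):
    d=vision.read_camera(n); cv2.imwrite(f"pics/{n}0.png",d["pixels"][:,:,::-1])
    np.savez(f"{n}0.npz",p=d["pixels"],K=d["intrinsics"],T=d["world_from_camera"]); print(d.keys(),d["intrinsics"],d["world_from_camera"])
E
```

```text
{'time_s': 0.0, 'qpos': array([-74.59260335,  18.44058007,  -4.01654614,  83.17430054,
         1.29533026,  78.53964512,  -3.26012831]), 'joint_velocities': array([ 0.13053776,  0.02385646,  0.05642043,  0.01135203,  0.04326649,
        0.11078161, -0.0834508 ]), 'effort': array([ 5.05238149e-04, -4.91290605e+01, -4.03340813e-01, -3.12524414e+01,
       -6.37893146e-02,  4.37620562e-02,  1.81438586e-04]), 'tool_pos': array([0.16374629, 0.62849113, 0.22944966]), 'tool_rot': array([-177.0410206 ,   89.89059225, -101.63778037]), 'force': array([ 0.33012051, -0.54170525, -0.52876285]), 'wrist_torque': array([-0.04487648,  0.00624635,  0.0306369 ]), 'grip_width': 0.08686687832624784}
dict_keys(['pixels', 'intrinsics', 'world_from_camera']) [[539.85596708   0.         284.55289774]
 [  0.         539.85596708 209.50477141]
 [  0.           0.           1.        ]] [[ 0.35345025 -0.45765498  0.81585834  1.55323627]
 [ 0.93538343  0.1835678  -0.30225932 -0.5086738 ]
 [-0.01143484  0.86997401  0.49296497  0.7158162 ]
 [ 0.          0.          0.          1.        ]]
dict_keys(['pixels', 'intrinsics', 'world_from_camera']) [[546.38636245   0.         279.83131862]
 [  0.         546.38636245 215.03802727]
 [  0.           0.           1.        ]] [[ 0.01523004  0.98324172 -0.18166938  0.41300048]
 [-0.9998732   0.01582141  0.00180638 -0.1239465 ]
 [ 0.00465037  0.18161883  0.98335801  1.13494967]
 [ 0.          0.          0.          1.        ]]
```

View pics/scene0.png

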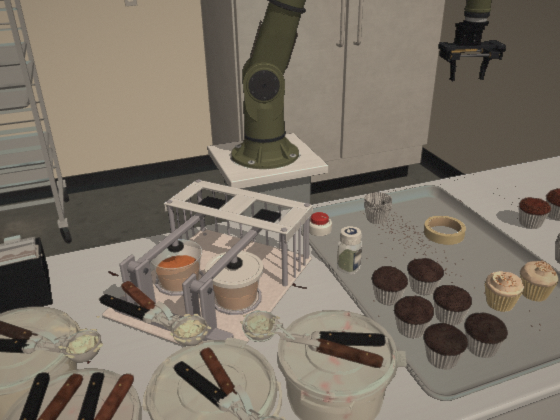

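View pics/top0.png

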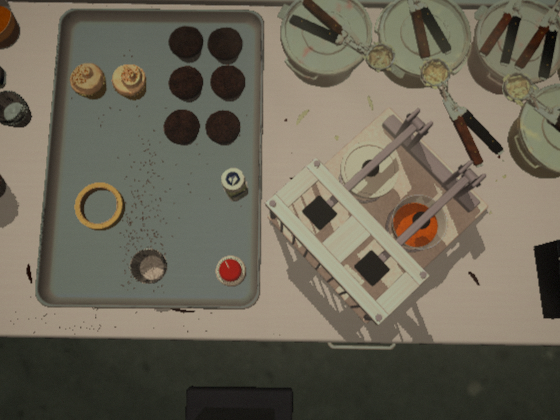

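The top view shows the white lid at about (370,170), under the lever whose pad is at (320,211). The open cup, with orange contents, is at (416,222), and its pad is at (373,267). The lidded cup is therefore the left one. Next I measure the pads and the plate.

```bash
cat > h.py <<'E'
import numpy as np,cv2
def load(n): d=np.load(n+".npz"); return d["p"],d["K"],d["T"]
def ray(uv,K,T):
    c=np.array([(uv[0]-K[0,2])/K[0,0],-(uv[1]-K[1,2])/K[1,1],-1]); return T[:3,3],T[:3,:3]@c
def onz(uv,z,K,T):
    o,d=ray(uv,K,T); return o+d*(z-o[2])/d[2]
def proj(P,K,T):
    c=T[:3,:3].T@(np.asarray(P)-T[:3,3]); return np.array([K[0,2]+K[0,0]*c[0]/-c[2],K[1,2]-K[1,1]*c[1]/-c[2]])
E
python3 - <<'E'
from h import *
p,K,T=load("top0")
g=p.max(axis=2)
m=((g<60)*255).astype(np.uint8)
m[:, :260]=0; m[:150]=0
n,l,s,c=cv2.connectedComponentsWithStats(m)
for i in range(1,n):
    if s[i,4]>150 and s[i,0]<440:
        cn,_=cv2.findContours((l==i).astype(np.uint8),0,2); r=cv2.minAreaRect(cn[0])
        print(s[i],c[i],r,onz(c[i],.138,K,T))
cv2.imwrite("pics/topz.png",cv2.resize(p[100:330,250:500,::-1],None,fx=2.6,fy=2.6,interpolation=2)[:598])
p,K,T=load("scene0")
cv2.imwrite("pics/scz.png",cv2.resize(p[170:350,100:330,::-1],None,fx=3.3,fy=3.3,interpolation=2))
E
```

```text
[303 196  33  33 596] [319.12583893 212.24328859] ((319.2500305175781, 212.25003051757812), (26.162948608398438, 22.62741470336914), 45.0) [ 0.60363494 -0.1986937   0.138     ]
[355 251  34  34 637] [371.45682889 267.79591837] ((371.533935546875, 267.7873229980469), (26.906909942626953, 23.9471492767334), 47.72631072998047) [ 0.50200156 -0.29441171  0.138     ]
[  260   342   300    78 22316] [408.68211149 382.17870586] ((409.5, 380.5), (77.0, 299.0), 90.0) [ 0.30203481 -0.3568391   0.138     ]
```

View pics/topz.png

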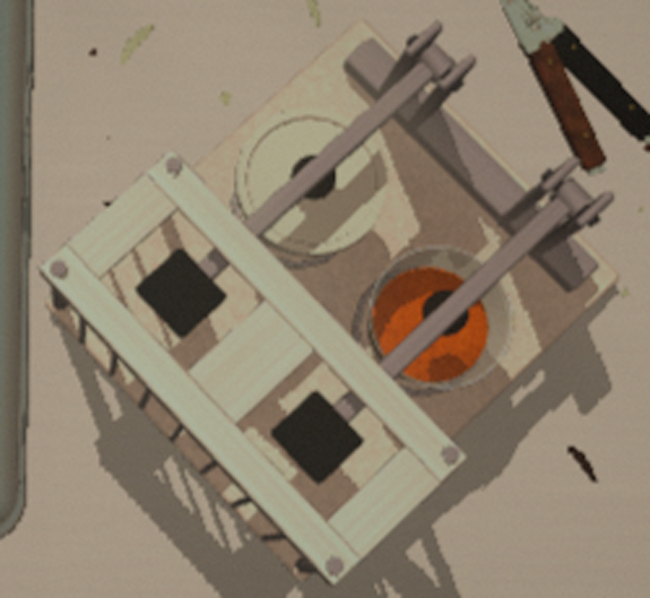

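View pics/scz.png

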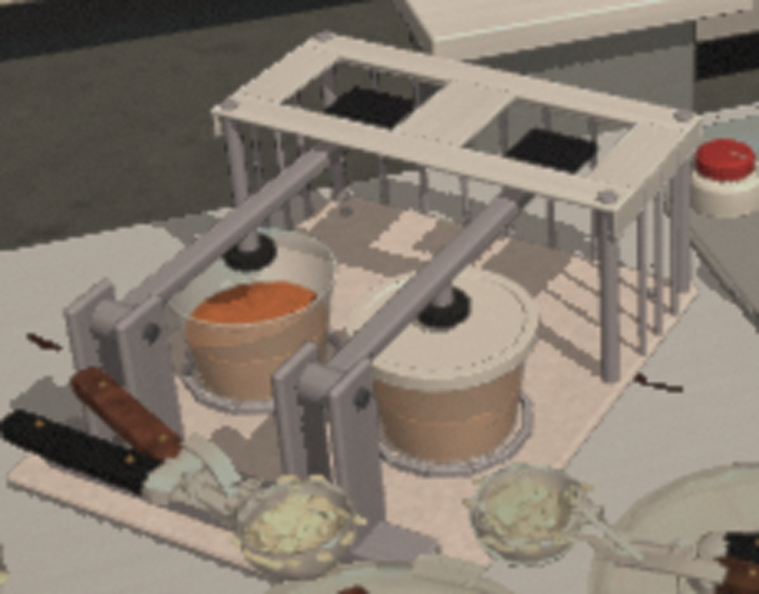

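```bash
python3 - <<'E'
from h import *
from cell import telemetry
from scipy.spatial.transform import Rotation as R
p,K,T=load("top0"); ps,Ks,Ts=load("scene0")
# pads in scene by mask
g=ps.max(axis=2); m=((g<60)*255).astype(np.uint8); m2=np.zeros_like(m); m2[188:225,190:290]=m[188:225,190:290]
n,l,s,c=cv2.connectedComponentsWithStats(m2)
for i in range(1,n):
    if s[i,4]>60: print("scene pad",s[i],c[i],onz(c[i],.138,Ks,Ts))
# screws
sc=[np.array(a)/2.6+[250,100]-.3 for a in[(173,164),(58,270),(335,566),(450,455)]]
W=np.array([onz(a,.152,K,T) for a in sc]); print(W, "centre",W.mean(0)); print([np.linalg.norm(W[i]-W[i-1]) for i in range(4)])
ss=[np.array(a)/3.3+[100,170]-.3 for a in[(608,196),(689,117),(323,37),(229,104)]]
W2=np.array([onz(a,.152,Ks,Ts) for a in ss]); print(W2,"centre",W2.mean(0))
e=W[1]+W[0]-W[2]-W[3]; e/=np.linalg.norm(e); e2=W2[1]+W2[0]-W2[2]-W2[3]; e2/=np.linalg.norm(e2)
print(e,e2,W.mean(0)+.07*e,W2.mean(0)+.07*e2)
o=telemetry.get_obs(); M=R.from_euler('xyz',o['tool_rot'],degrees=True).as_matrix(); print(M.round(4))
E
```

```text
scene pad [198 196  28  13 201] [212.37810945 201.79104478] [ 0.50419097 -0.29175     0.138     ]
scene pad [253 209  28  13 212] [267.4245283  214.99528302] [ 0.6055718  -0.19673165  0.138     ]
[[ 0.69468028 -0.19206068  0.152     ]
 [ 0.61582202 -0.11105922  0.152     ]
 [ 0.41322365 -0.30323543  0.152     ]
 [ 0.48980409 -0.38403375  0.152     ]] centre [ 0.55338251 -0.24759727  0.152     ]
[np.float64(0.28076309158456897), np.float64(0.11304805376578454), np.float64(0.2792450448212244), np.float64(0.11132355427842736)]
[[ 0.69367581 -0.19206654  0.152     ]
 [ 0.62153246 -0.10857079  0.152     ]
 [ 0.41680096 -0.30434546  0.152     ]
 [ 0.49158875 -0.38457244  0.152     ]] centre [ 0.5558995  -0.24738881  0.152     ]
[0.72762596 0.6859741  0.        ] [0.7233966  0.69043273 0.        ] [ 0.60431632 -0.19957908  0.152     ] [ 0.60653726 -0.19905852  0.152     ]
[[-3.000e-04 -9.677e-01  2.521e-01]
 [-1.700e-03  2.521e-01  9.677e-01]
 [-1.000e+00 -1.000e-04 -1.700e-03]]
```

```bash
cat > plan.py <<'E'
import sys
from h import *
from cell import telemetry
from scipy.spatial.transform import Rotation as R
def M(): 
    o=telemetry.get_obs(); return o,R.from_euler('xyz',o['tool_rot'],degrees=True).as_matrix()
E
python3 - <<'E'
from plan import *
o,m=M(); p=o['tool_pos']
a0=np.degrees(np.arctan2(p[1],p[0])); r0=np.hypot(p[0],p[1])
a1=np.degrees(np.arctan2(-.198,.605)); print(a0,r0,a1,np.hypot(.605,.198))
for i in range(1,11):
    a=np.radians(a0-5.2*i); r=.645
    w=np.array([r*np.cos(a),r*np.sin(a),.235]); print(w.round(3),(m.T@(w-p)).round(3))
E
```

```text
75.39643960834216 0.6495122362168384 -18.121860247901356 0.6365759970341326
[0.219 0.607 0.235] [-0.005 -0.058 -0.007]
[0.273 0.585 0.235] [-0.005 -0.116 -0.015]
[0.324 0.557 0.235] [-0.005 -0.173 -0.028]
[0.374 0.526 0.235] [-0.005 -0.229 -0.047]
[0.42  0.49  0.235] [-0.005 -0.283 -0.07 ]
[0.462 0.45  0.235] [-0.005 -0.334 -0.098]
[0.501 0.406 0.235] [-0.005 -0.383 -0.13 ]
[0.536 0.359 0.235] [-0.005 -0.428 -0.167]
[0.566 0.309 0.235] [-0.005 -0.47  -0.208]
[0.592 0.256 0.235] [-0.005 -0.508 -0.252]
```

>>> drive_tool:
  offset:
    - [-0.005,-0.058,-0.007]
    - [-0.005,-0.116,-0.015]
    - [-0.005,-0.173,-0.028]
    - [-0.005,-0.229,-0.047]
    - [-0.005,-0.283,-0.07]
    - [-0.005,-0.334,-0.098]
    - [-0.005,-0.383,-0.13]
    - [-0.005,-0.428,-0.167]
    - [-0.005,-0.47,-0.208]
    - [-0.005,-0.508,-0.252]
  angular:
    - [0.056,0,0]
    - [0.112,0,0]
    - [0.168,0,0]
    - [0.224,0,0]
    - [0.28,0,0]
    - [0.336,0,0]
    - [0.392,0,0]
    - [0.448,0,0]
    - [0.504,0,0]
    - [0.56,0,0]
  fingers: 1
  squeeze: 20

```text
time_s: 1.35
tool_pos: [0.5925, 0.2549, 0.2344]
tool_rot: [-156.8, 89.9, -113.6]
force: [-0.1, -0.2, 1.1]
grip_width: 0.0016
```

```bash
python3 - <<'E'
from plan import *
o,m=M(); p=o['tool_pos']; print(p,m.round(3),o['qpos'].round(1),o['grip_width'])
a0=np.degrees(np.arctan2(p[1],p[0])); r0=np.hypot(p[0],p[1])
for i in range(1,10):
    a=np.radians(a0+(-18.12-a0)*i/9); r=r0+(.6366-r0)*i/9
    w=np.array([r*np.cos(a),r*np.sin(a),.235]); print(w.round(3),(m.T@(w-p)).round(3))
print('az',np.degrees(np.arctan2(m[1,2],m[0,2])))
E
```

```text
[0.59253912 0.25485166 0.23442042] [[-0.001 -0.685  0.729]
 [-0.002  0.729  0.685]
 [-1.    -0.001 -0.002]] [-38.8  17.9  16.6  84.1  -5.   78.8  21.3] 0.0015790043516188245
[0.61  0.206 0.235] [-0.    -0.048 -0.02 ]
[0.624 0.156 0.235] [-0.    -0.093 -0.045]
[0.633 0.106 0.235] [-0.    -0.137 -0.072]
[0.639 0.055 0.235] [-0.    -0.178 -0.103]
[0.64  0.003 0.235] [-0.    -0.216 -0.138]
[ 0.638 -0.048  0.235] [ 0.    -0.252 -0.175]
[ 0.631 -0.099  0.235] [ 0.    -0.284 -0.214]
[ 0.62  -0.149  0.235] [ 0.    -0.313 -0.257]
[ 0.605 -0.198  0.235] [ 0.    -0.339 -0.301]
az 43.21223825032782
```

>>> drive_tool:
  offset:
    - [0,-0.048,-0.02]
    - [0,-0.093,-0.045]
    - [0,-0.137,-0.072]
    - [0,-0.178,-0.103]
    - [0,-0.216,-0.138]
    - [0,-0.252,-0.175]
    - [0,-0.284,-0.214]
    - [0,-0.313,-0.257]
    - [0,-0.339,-0.301]
    - [0,-0.339,-0.301]
  angular:
    - [0,0,0]
    - [0,0,0]
    - [0,0,0]
    - [0,0,0]
    - [0,0,0]
    - [0,0,0]
    - [0,0,0]
    - [0,0,0]
    - [0,0,0]
    - [0,0,0]

```text
time_s: 2.6
tool_pos: [0.6025, -0.205, 0.2353]
tool_rot: [-157.1, 89.7, -114.5]
force: [-0.2, -0.6, 0.7]
grip_width: 0.0006
```

```bash
python3 - <<'E'
from plan import *
from cell import vision
o,m=M(); p=o['tool_pos']; print(p,m.round(4),o['qpos'].round(1),o['grip_width'],o['force'])
print((m.T@(np.array([.605,-.198,p[2]])-p)).round(4))
d=vision.read_camera("scene"); cv2.imwrite("pics/sc1.png",cv2.resize(d["pixels"][100:350,100:360,::-1],None,fx=2.4,fy=2.4,interpolation=2))
E
```

```text
[ 0.60250745 -0.20503347  0.23534229] [[-0.0023 -0.6776  0.7354]
 [-0.0052  0.7354  0.6776]
 [-1.     -0.0022 -0.0052]] [-7.2 17.8 29.5 85.8 -8.5 78.7 65.4] 0.0005843989649038576 [-0.16500053 -0.55592081  0.7430088 ]
[-0.      0.0035  0.0066]
```

View pics/sc1.png

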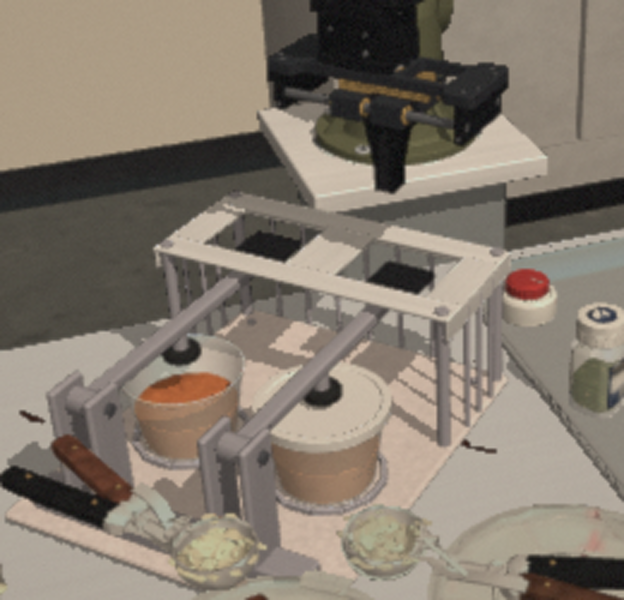

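The fingers are shut and hang above the left window, with the fingertip at zoom pixel (390,185). I centre and go lower.

>>> drive_tool:
  offset:
    - [0.02,0.0035,0.0066]
    - [0.04,0.0035,0.0066]
    - [0.05,0.0035,0.0066]
    - [0.05,0.0035,0.0066]
  angular:
    - [0,-0.003,0]
    - [0,-0.004,0]
    - [0,-0.005,0]
    - [0,-0.005,0]

```text
time_s: 3.15
tool_pos: [0.6059, -0.1936, 0.1839]
tool_rot: [48.9, 89.9, 91.9]
force: [-0.5, -0.7, -0.4]
grip_width: 0.0003
```

```bash
python3 - <<'E'
from plan import *
from cell import vision
o,m=M(); p=o['tool_pos']; print(p,m.round(4),o['force'])
print((m.T@(np.array([.605,-.198,p[2]])-p)).round(4))
print("tip px",)
for n,a in(("scene",(160,290,180,320)),("top",(170,330,260,440))):
    d=vision.read_camera(n); K,T=d["intrinsics"],d["world_from_camera"]
    print(n,proj(p+.008*m[:,0],K,T)-[a[2],a[0]])
    cv2.imwrite(f"pics/{n}2.png",cv2.resize(d["pixels"][a[0]:a[1],a[2]:a[3],::-1],None,fx=3.7,fy=3.7,interpolation=2))
E
```

```text
[ 0.60590813 -0.19359033  0.18394445] [[-0.000e+00 -6.814e-01  7.319e-01]
 [ 1.200e-03  7.319e-01  6.814e-01]
 [-1.000e+00  9.000e-04  8.000e-04]] [-0.48401559 -0.67503655 -0.41632242]
[-0.     -0.0026 -0.0037]
tip px
scene [88.40507702 39.16891246]
top [57.87089148 36.99517688]
```

View pics/scene2.png

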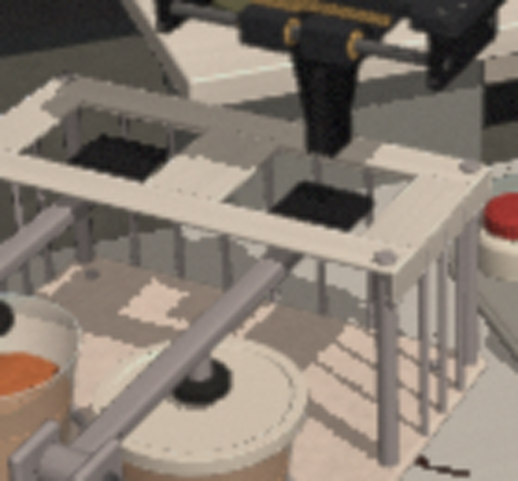

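View pics/top2.png

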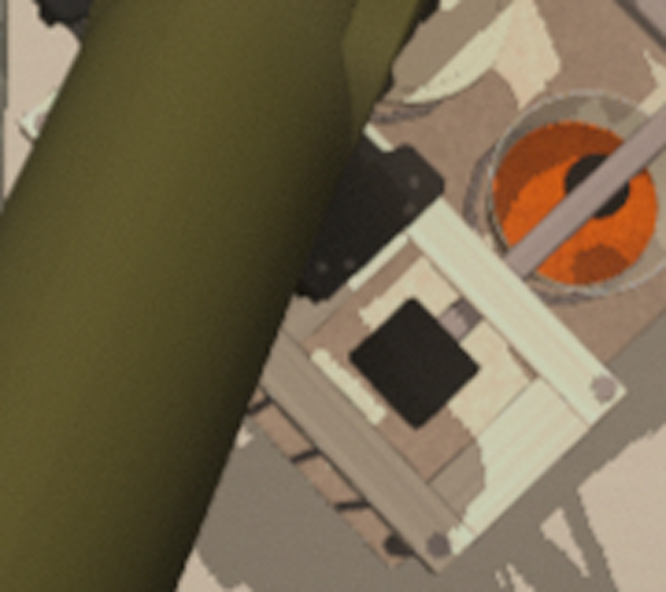

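The tip lies where it was projected. It is centred within 5 mm, against more than 20 mm of room. I descend through the window and stop short of the pad.

>>> drive_tool:
  offset:
    - [0.006,-0.002,-0.003]
    - [0.014,-0.0025,-0.0035]
    - [0.022,-0.0025,-0.0035]
    - [0.03,-0.0025,-0.0035]
    - [0.033,-0.0025,-0.0035]
    - [0.033,-0.0025,-0.0035]
  angular:
    - [0,0,0]
    - [0,0,0]
    - [0,0,0]
    - [0,0,0]
    - [0,0,0]
    - [0,0,0]

```text
time_s: 4.0
tool_pos: [0.6058, -0.1983, 0.1522]
tool_rot: [-25.3, 89.9, 17.6]
force: [0.6, 0.1, 0.4]
grip_width: 0.0003
```

>>> drive_tool:
  offset:
    - [0.003,0,0]
    - [0.006,0,0]
    - [0.008,0,0]
    - [0.01,0,0]
    - [0.012,0,0]
    - [0.014,0,0]
    - [0.016,0,0]
    - [0.016,0,0]
  angular:
    - [0,0,0]
    - [0,0,0]
    - [0,0,0]
    - [0,0,0]
    - [0,0,0]
    - [0,0,0]
    - [0,0,0]
    - [0,0,0]

```text
time_s: 5.0
tool_pos: [0.6059, -0.1982, 0.1366]
tool_rot: [-21.0, 89.9, 21.9]
force: [-1.2, 0.9, 4.9]
grip_width: 0.0006
```

>>> drive_tool:
  offset:
    - [0.002,0,0]
    - [0.004,0,0]
    - [0.006,0,0]
    - [0.007,0,0]
    - [0.008,0,0]
    - [0.008,0,0]
  angular:
    - [0,0,0]
    - [0,0,0]
    - [0,0,0]
    - [0,0,0]
    - [0,0,0]
    - [0,0,0]

```text
time_s: 5.75
tool_pos: [0.606, -0.1983, 0.1298]
tool_rot: [-20.3, 89.8, 22.6]
force: [-1.9, 1.1, 9.0]
grip_width: 0.0007
```

>>> drive_tool:
  offset:
    - [0.001,0,0]
    - [0.002,0,0]
    - [0.003,0,0]
    - [0.004,0,0]
    - [0.004,0,0]
  angular:
    - [0,0,0]
    - [0,0,0]
    - [0,0,0]
    - [0,0,0]
    - [0,0,0]

```text
time_s: 6.38
tool_pos: [0.606, -0.1984, 0.1273]
tool_rot: [-17.3, 89.8, 25.6]
force: [-3.7, 2.0, 9.6]
grip_width: 0.0006
```

>>> drive_tool:
  offset:
    - [0.001,0,0]
    - [0.002,0,0]
    - [0.003,0,0]
    - [0.003,0,0]
  angular:
    - [0,0,0]
    - [0,0,0]
    - [0,0,0]
    - [0,0,0]

```text
time_s: 6.88
tool_pos: [0.6061, -0.1984, 0.1267]
tool_rot: [-12.8, 89.7, 30.1]
force: [-6.2, 1.4, 14.2]
grip_width: 0.0008
```

>>> drive_tool:
  offset:
    - [0.002,0,0]
    - [0.004,0,0]
    - [0.005,0,0]
    - [0.005,0,0]
  angular:
    - [0,0,0]
    - [0,0,0]
    - [0,0,0]
    - [0,0,0]

```text
time_s: 7.38
tool_pos: [0.6061, -0.1984, 0.1262]
tool_rot: [-7.3, 89.6, 35.6]
force: [-11.3, 4.1, 25.3]
grip_width: 0.0006
```

The tool stopped hard at about 19.8 mm of sink: 25 N, and only 0.5 mm of movement over the last 5 mm commanded. I take one look before releasing.

```bash
python3 - <<'E'
from plan import *
from cell import vision
d=vision.read_camera("scene"); cv2.imwrite("pics/sc3.png",cv2.resize(d["pixels"][170:350,100:330,::-1],None,fx=3.3,fy=3.3,interpolation=2))
o,m=M(); print(o['tool_pos'],o['force'])
E
```

```text
[ 0.60613309 -0.19839487  0.12616929] [-10.33659124   4.60283841  25.02414636]
```

View pics/sc3.png

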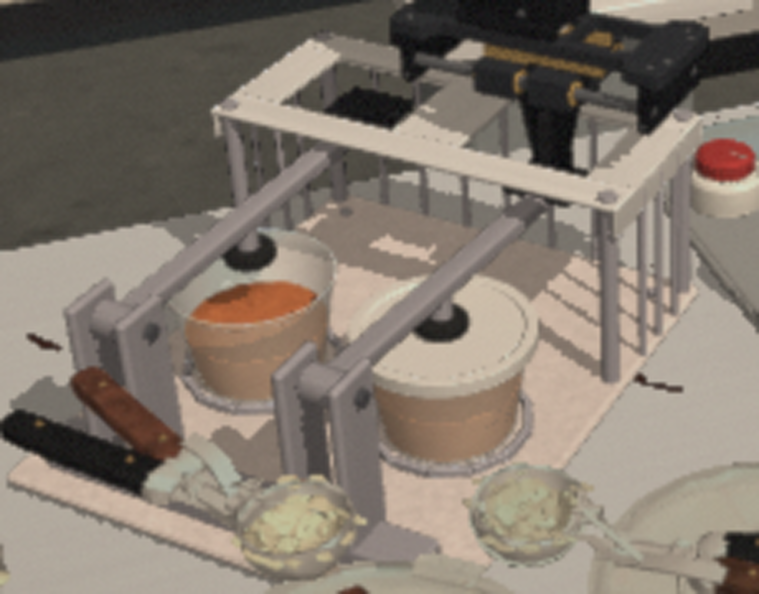

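The lid rim is visibly lower: its front edge was at (445,380) in the zoom and is now at about (445,390), with the foot pressed on it. I raise slowly so that the lever follows.

>>> drive_tool:
  offset:
    - [-0.002,0,0]
    - [-0.005,0,0]
    - [-0.008,0,0]
    - [-0.011,0,0]
    - [-0.014,0,0]
    - [-0.017,0,0]
    - [-0.02,0,0]
    - [-0.023,0,0]
    - [-0.026,0,0]
    - [-0.028,0,0]
  angular:
    - [0,0,0]
    - [0,0,0]
    - [0,0,0]
    - [0,0,0]
    - [0,0,0]
    - [0,0,0]
    - [0,0,0]
    - [0,0,0]
    - [0,0,0]
    - [0,0,0]

```text
time_s: 8.68
tool_pos: [0.606, -0.1987, 0.1542]
tool_rot: [-9.4, 89.6, 33.5]
force: [0.2, 0.3, -0.2]
grip_width: 0.0007
```

>>> drive_tool:
  offset:
    - [-0.01,0,0]
    - [-0.02,0,0]
    - [-0.035,0,0]
    - [-0.055,0,0]
    - [-0.08,0,0]
    - [-0.1,0,0]
    - [-0.12,0,0]
    - [-0.12,0,0]
  angular:
    - [0,0,0]
    - [0,0,0]
    - [0,0,0]
    - [0,0,0]
    - [0,0,0]
    - [0,0,0]
    - [0,0,0]
    - [0,0,0]

```text
time_s: 9.68
tool_pos: [0.6062, -0.1997, 0.2766]
tool_rot: [-26.8, 89.5, 16.1]
force: [-0.2, 0.5, 0.5]
grip_width: 0.0003
```

```bash
python3 - <<'E'
from plan import *
from cell import vision
d=vision.read_camera("scene"); np.savez("sc4.npz",p=d["pixels"]); cv2.imwrite("pics/sc4.png",cv2.resize(d["pixels"][170:350,100:330,::-1],None,fx=3.3,fy=3.3,interpolation=2))
a=load("scene0")[0][:,:,0].astype(int); b=d["pixels"][:,:,0].astype(int)
print("lid column before/after"); print(a[255:300,236]);print(b[255:300,236])
o,m=M(); print(o['tool_pos'],o['force'])
E
```

```text
lid column before/after
[115 118 112 115 116 115 111  71  44  37  36  36  36  49 112 179 195 192
 193 193 193 194 193 193 194 194 194 196 195 191 174 170 167 144 135 135
 136 135 138 138 137 137 141 153 147]
[121 120 117 118 121 119 114  72  45  42  41  38  39  51 115 147 195 201
 201 200 200 199 200 202 200 201 200 201 201 205 202 199 180 176 172 150
 140 141 143 142 143 143 145 159 153]
[ 0.6056452  -0.19935236  0.27509498] [-0.08086044 -1.29761137 -0.94104136]
```

View pics/sc4.png

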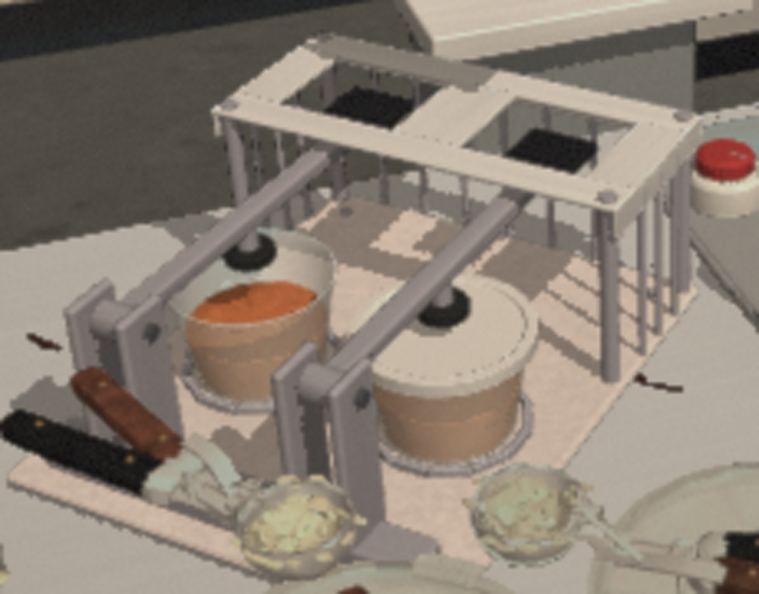

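The lever is back up and the lid dropped about 2 px, which is roughly 4.7 mm (4.5–6 mm expected). The other lever and the cups have not moved, so I hand in.

```bash
python3 -c "
from cell import sign_off
print(sign_off())"
```

```text
the job is handed in; nothing more can be done
None
```

I pressed the lid home on the left cup (the one with the white lid) and handed the job in at about 10 s. I reached through the left guard window with closed fingers and pressed the lever down slowly. I then raised the tool gently so the lever followed, and withdrew to a height of 0.275 m.

- **Lever stop:** the pad sank about 20 mm and stopped hard, with about 25 N upward and about 11 N sideways on the tool. About 10 N was needed to drive the lid.
- **Lid:** in the scene view its rim is about 2 px lower than at the start, roughly 4.7 mm. That fits a lid fully home, but this check is coarse.
- **Release:** the lever is back up as it was at the start, and the force on the tool is close to zero.
- **Guard and surroundings:** there was no sign of contact with the guard while entering or leaving the window. In the last scene view the cups, the other lever and the timer had not visibly moved. I did not re-check the jar or liners, or take a final top view.

The two cameras agreed on the pad's position to about 3 mm. No check failed.

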